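# Unclip the sample carrier and take its lid off

### The arm

A 6-joint arm with a two-finger parallel gripper is mounted at the origin on a cart in front of the work surface, level with it; the furniture and walls round the work are solid. World frame = base frame: x ahead of the robot, y to its left, z up, the work surface at z = 0. Lengths are in m, angles in rad, forces in N, time in s.
With the tool pointing down it reaches from about 0.275 to 0.85 m from the base axis. Payload 19 kg.
Tool frame: the origin (TCP) lies at the very end of the fingers, on their centre line; the grasp point (between the pads) lies 19 mm behind it; z points along the fingers, y is the line along which they close (so a half turn about z gives the same grasp; the last joint's range is limited). The gripper opens to 85 mm and grips with 20 to 120 N. Pads are 22 mm wide; open, the fingers measure 114 mm over their backs; the gripper's body (76 mm by 85 mm) begins 54 mm behind the grasp point. The pads swing forward as they close: fully open they stand 13 mm farther back than shut.
Start: joints at [-1.287, 0.15, 1.437, -0, 1.554, -0.134], TCP at [0.233, -0.526, 0.231] pointing down, gripper open.
Joint ranges: [-2.8, 2.8], [-0.68, 2.1], [0.12, 2.68], [-1.39, 4.53], [0.16, 2.79], [-2.81, 2.81]. Speed limits (rad/s): [1.89, 1.89, 2.22, 3.01, 3.01, 3.01].

### API

Orientations are given as a unit quaternion [x, y, z, w].
In Python, from cell import * gives the robot as it stands.
- The arm moves only by the shell command python3 -m inch 'ROWS'. ROWS is text: rows parted by semicolons, each of 5 numbers parted by spaces: the shift along the tool's x, y, z in m, then the turn about the tool's z in rad, then the opening, from 0 (shut) to 1 (fully open). In form: x y z yaw grip; .... A call has 1 to 12 rows; each row is the pose to reach, as a shift and turn from the pose commanded when the call began, along the tool's axes at that moment; what a row does not reach only later rows make up. A row lasts 1/12 s, in which the tool goes at most 41.7 mm and 7.16 degrees, less where a joint would pass 70% of its speed; a pose out of reach is approached as far as the arm can. A call with a gripper value outside its range is refused whole. The fingers move at their own pace and stop on an object; the grip force is fixed at half the most. Time passes only in rows, so rows that repeat a pose let the fingers close. It gives the time, the measured TCP pose, the force, the opening and the grip force at its end, in the units of the state.
- get_obs(): the state, without advancing time (a new reading comes with each control period).
- get_image(name): name is "side" or "top"; returns the picture (384x512x3 uint8, red, green, blue); there is no depth.
- camera_params(name): a dict with "fx", "fy", "cx", "cy" (pixels), "extrinsics" (4x4, takes a point from camera to world coordinates). Camera axes: x right, y down, z forward; pixel columns grow to the right and rows downward; lengths in m; the calibration is good to about 2 mm. A picture is of the moment at which its call begins. camera_params takes no time and is no camera call.
- close_job(): hands the job in; it is judged then, once.
The state is a dict: "time": time; "joints": joint angles; "dq": joint speeds; "tau": joint torques, N m; "position": TCP position; "tcp_rot": TCP orientation; "force": force on the tool from outside, world axes, zero at the start; "moment": the same for the moment, N m; "finger_gap": finger opening in m; "grasp_force": force on a finger pad.
Only numpy, scipy, OpenCV 4.12 (cv2) and the standard library are available. Lean on these libraries where they do the work, as an engineer would, in place of code of your own. Each camera call takes 0.05 s, during which the arm holds its last target. There are 200 camera calls.

### The job

Open the grey sample carrier: flip both of its sprung steel clips outward off the lid until they snap open, and only then lift the lid off by its handle. Carry the lid over to the shallow bare-metal tray and set it down, right way up and lying flat on the tray's floor inside the rim; do not drop it.

Things in the scene. Friction and masses are not known exactly. Their poses are not given: they have to be found in the camera images.
- case: Sample carrier: open grey plastic box 100 (x) x 124 (y) x 70 (z) mm, two dishes inside, fixed to the worktop. Origin: centre of its underside, z up. A steel clip on each short side (+y and -y), on a pivot along x at y = +-71, z = 65 mm. To flip a clip, lower a narrow thing onto the free lid top inside its plate, to 95 mm above the case's underside, and push it outward to 60 mm past the pivot.
- clip_left (a joint): Clip on the case's +y side, in rad: 0 closed, 2.2 open (swung outward and down). Closed: an upright steel plate 44 mm wide in x, inner face at y = 71 mm, z 83 to 122 mm above the case's underside, with a wire hook inward over the lid to y = 55 mm, z 81 to 85 mm. An over-centre spring drives it shut below 0.9 rad, open above; starting it takes 5 to 6 N at 30 mm above the pivot.
- clip_right (a joint): The same clip mirrored on the case's -y side: 0 closed, 2.2 rad open (swung outward, toward the case's -y, and down). Each plate sweeps 57 mm round its pivot.
- lid: White lid, 0.2 to 0.42 kg, slab 104 (x) x 128 (y) x 10 mm on the case's rim; lifts straight off. Origin: centre of the slab's underside, 70 mm above the case's underside; axes as the case's at the start. A 5 mm step below fits loosely in the case. At its centre a black bar handle along x: 80 long, 14 wide (y), top 46 mm and underside 32 mm above the origin, on end posts; grip its middle across y.
- tray: Shallow bare-metal tray, 150 (x) x 176 (y) mm, rim 16 mm high, fixed, empty. Origin: centre of its underside. Its floor is 3 mm up and 144 x 170 mm in size inside the rim. A lid lying on the floor has its origin 8 mm above the tray's origin and must be turned with its long side along the tray's long side (y) to fit.

How it is judged:
By the outcome, as a careful person would: the job done as asked, in the order asked, and still so for the second after the job is handed in, with the robot touching nothing.
It also fails if it takes over 58 s, if anything falls off the work surface, if the arm or the gripper's body presses on something with over 40 N, if the wrist force passes 120 N, or if a joint passes its speed limit or range.

## Working session

There is one attempt and no reset: what is moved stays moved. The work goes in short steps, Python scripts to look and compute and a shell command to move; the robot and the scene stay as the last step left them, time stands still between calls to the robot, and variables do not carry over. Pictures are saved under pics/ and viewed, at most 10 in all, crops included, and the job is handed in when it is done.

```bash
mkdir -p pics; python3 - <<'E'
from cell import *
import cv2,numpy as np
for n in("side","top"):
    cv2.imwrite(f"pics/{n}0.png",get_image(n)[:,:,::-1]); p=camera_params(n); print(n,p["fx"],p["fy"],p["cx"],p["cy"]);print(np.round(p["extrinsics"],4))
o=get_obs();print(o)
E
```

```text
side 357.9053742010054 357.9053742010054 254.31809478856445 188.97908648832265
[[ 0.9787 -0.1006  0.1792  0.3031]
 [-0.2045 -0.39    0.8978 -0.9763]
 [-0.0205 -0.9153 -0.4022  0.4302]
 [ 0.      0.      0.      1.    ]]
top 469.7952569153431 469.7952569153431 261.11251369490844 185.75235493673418
[[ 0.0047 -0.9949  0.1008  0.3663]
 [-0.9995 -0.0016  0.0303 -0.2379]
 [-0.0299 -0.1009 -0.9944  0.9293]
 [ 0.      0.      0.      1.    ]]
{'time': 0.1, 'joints': array([-1.28701488e+00,  1.50934188e-01,  1.43790665e+00,  2.92412043e-06,
        1.55380644e+00, -1.34017210e-01]), 'dq': array([-0.00048921, -0.00171285, -0.00179861, -0.00100234, -0.00158045,
        0.00020066]), 'tau': array([ 2.88653842e-03, -7.14384770e+01, -5.71792996e+01, -4.49041609e-04,
        7.22415934e-03, -5.04206025e-05]), 'position': array([ 0.23322205, -0.52535514,  0.23076689]), 'tcp_rot': array([ 9.78259637e-01,  2.07383229e-01, -3.79914528e-05, -5.25941572e-04]), 'force': array([ 0.17562354, -0.11667752,  0.01441657]), 'moment': array([-0.01942093,  0.0198843 ,  0.00383827]), 'grasp_force': 0.0, 'finger_gap': 0.08576399606592912}
```

View pics/side0.png

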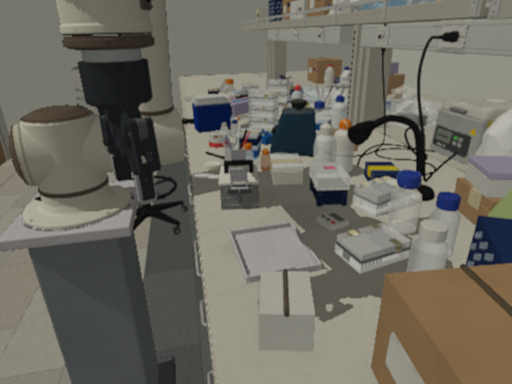

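View pics/top0.png

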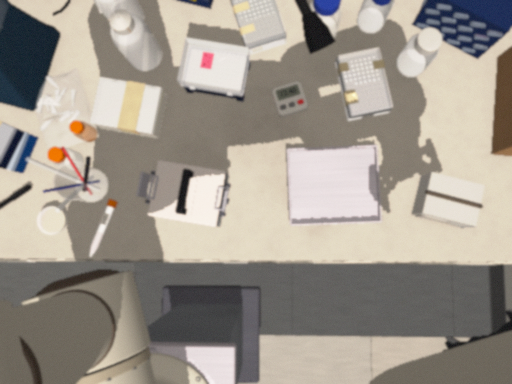

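The carrier (white lid, black handle) is near top-view pixel (188,193), with clips at about (148,187) and (223,198). The tray is near (333,184). I'll enlarge both to measure them.

```bash
python3 - <<'E'
import cv2,numpy as np
t=cv2.imread("pics/top0.png");s=cv2.imread("pics/side0.png")
a=cv2.resize(t[140:240,130:260],None,fx=6,fy=6,interpolation=cv2.INTER_CUBIC);cv2.imwrite("pics/tc.png",a)
b=cv2.resize(t[130:240,270:400],None,fx=4,fy=4,interpolation=cv2.INTER_CUBIC)
c=cv2.resize(s[140:220,205:275],None,fx=4,fy=4,interpolation=cv2.INTER_CUBIC)
w=np.zeros((440,800,3),np.uint8);w[:440,:520]=b;w[:320,520:800]=c;cv2.imwrite("pics/bc.png",w)
E
```

```text
(no output)
```

View pics/tc.png

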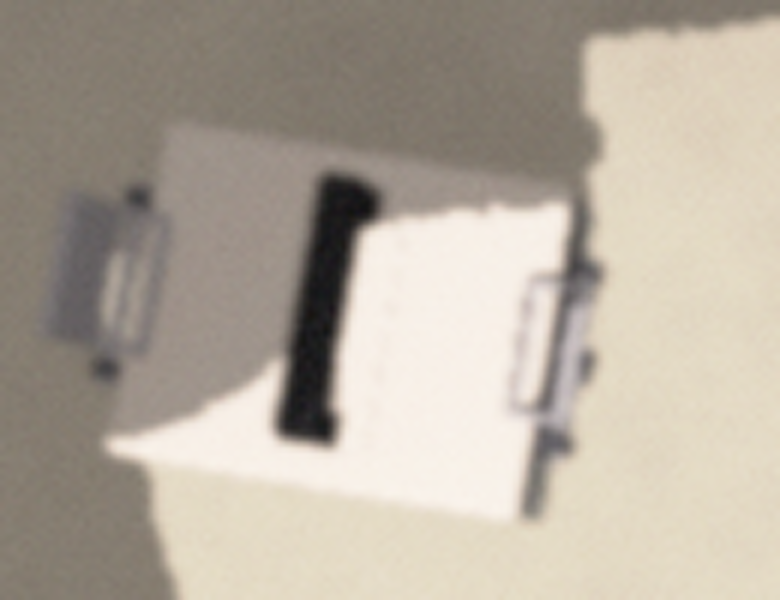

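View pics/bc.png

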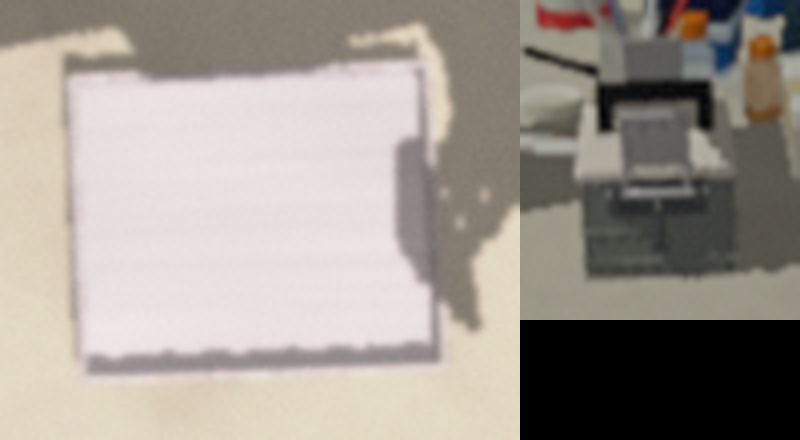

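```bash
cat > h.py <<'E'
from cell import *
import cv2,numpy as np
from scipy.optimize import least_squares
def proj(n,P):
    p=camera_params(n);E=np.linalg.inv(p["extrinsics"]);c=np.atleast_2d(P)@E[:3,:3].T+E[:3,3]
    return np.c_[p["fx"]*c[:,0]/c[:,2]+p["cx"],p["fy"]*c[:,1]/c[:,2]+p["cy"]]
def world(pose,L):
    x,y,a=pose;c,s=np.cos(a),np.sin(a);L=np.atleast_2d(np.array(L,float))
    return np.c_[x+c*L[:,0]-s*L[:,1],y+s*L[:,0]+c*L[:,1],L[:,2]]
def fit(obs,x0):
    f=lambda q:np.concatenate([(proj(n,world(q,L))-uv).ravel() for n,L,uv in obs])
    r=least_squares(f,x0);return r.x,r.fun.reshape(-1,2)
E
python3 - <<'E'
from h import *
up=lambda pts,k,o:(np.array(pts)+.5)/k-.5+np.array(o)
rect=lambda hx,hy,z:[[hx,hy,z],[hx,-hy,z],[-hx,-hy,z],[-hx,hy,z]]
lid=up([(168,122),(577,185),(520,520),(105,445)],6,(130,140))
tr=up([(66,65),(425,62),(442,372),(85,376)],4,(270,130))
c,r=fit([("top",rect(.052,.064,.080),lid)],[.38,-.09,0]);print("case",c.round(4),r.round(1).tolist())
t,r2=fit([("top",rect(.075,.088,.016),tr)],[.38,-.4,0]);print("tray",t.round(4),r2.round(1).tolist())
# side check
# crop: lid front corners bottom z=.07 -> (580,180),(735,180)ish ; bottom front (588,275),(735,272)
print("side lid top -y corners",(proj("side",world(c,[[-.052,-.064,.08],[.052,-.064,.08],[-.05,-.062,0],[.05,-.062,0]]))-[205,140])*4+[520,0])
o=get_obs();print(o["position"])
E
```

```text
case [ 0.44   -0.0761 -0.162 ] [[0.1, -0.9], [0.2, -0.3], [-0.2, 0.2], [-0.1, 1.0]]
tray [ 0.4626 -0.3503  0.0268] [[0.7, 1.4], [0.9, -0.3], [0.3, -1.0], [-1.9, 0.0]]
side lid top -y corners [[573.02249591 169.68025298]
 [735.76250147 163.85989686]
 [583.57056572 279.94009905]
 [734.42881789 274.17188591]]
[ 0.23322205 -0.52535514  0.23076689]
```

```bash
python3 - <<'E'
from h import *
c=[.440,-.0761,-.162]
out=[]
S={"top":((10,120),(140,120)),"side":((190,90),(110,90))}
W=np.zeros((560,780,3),np.uint8)
for i,n in enumerate(("top","side")):
    im=cv2.imread(f"pics/{n}0.png");(x,y),(w,h)=S[n]
    k=4 if n=="top" else 4
    b=cv2.resize(im[y:y+h,x:x+w],None,fx=k,fy=k,interpolation=cv2.INTER_CUBIC)
    def poly(L,col):
        uv=((proj(n,L)-[x,y]+.5)*k).astype(np.int32);cv2.polylines(b,[uv],True,col,1)
    R=lambda hx,hy,cy,z:world(c,[[hx,cy+hy,z],[hx,cy-hy,z],[-hx,cy-hy,z],[-hx,cy+hy,z]])
    poly(R(.05,.062,0,0),(0,255,0)); poly(R(.052,.064,0,.08),(0,255,0)); poly(R(.04,.007,0,.116),(0,255,255))
    poly(R(.038,.043,.112,.168),(0,0,255)); poly(R(.011,.0145,.112,.095),(255,0,255))
    if n=="top": W[:480,:min(560,b.shape[1])]=b; 
    else: Wb=b
cv2.imwrite("pics/ov1.png",np.hstack([W[:480,:400],cv2.resize(Wb,(400,327))[:480] if 0 else np.pad(Wb,((0,480-Wb.shape[0]),(0,0),(0,0)))[:, :400]]))
E
```

```text
(no output)
```

View pics/ov1.png

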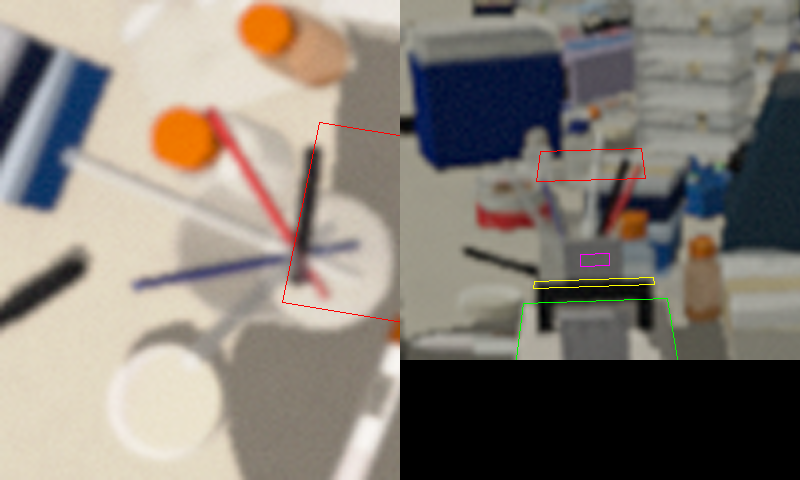

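```bash
python3 - <<'E'
from h import *
def tri(a,b):
    f=lambda P:np.r_[(proj("top",P)[0]-a),(proj("side",P)[0]-b)]
    r=least_squares(f,[.45,.1,.1]);return r.x.round(3),r.fun.round(1)
c=[.440,-.0761,-.162]
T=lambda u,v:np.array([10+u/4,120+v/4]);S=lambda u,v:np.array([190+(u-400)/4,90+v/4])
for nm,a,b in[("black",T(312,150),S(628,160)),("red",T(212,112),S(638,165)),("blue",T(137,287),S(545,190)),("white",T(70,155),S(597,135))]:
    P,r=tri(a,b);d=P[:2]-c[:2];print(nm,P,r,"case y",d@[np.sin(.162),np.cos(.162)],"x",d@[np.cos(.162),-np.sin(.162)])
p=camera_params("top");
for z in(.0,.05,.09,.12):
  for u,v in((330,260),(392,262)):
    uv=T(u,v);r=p["extrinsics"][:3,:3]@[(uv[0]-p["cx"])/p["fx"],(uv[1]-p["cy"])/p["fy"],1];o=p["extrinsics"][:3,3];P=o+r*(z-o[2])/r[2];d=P[:2]-c[:2]
    print(z,u,P.round(3),"case y",round(float(d@[np.sin(.162),np.cos(.162)]),3))
E
```

```text
black [0.493 0.077 0.156] [ 0.1 -0.4 -0.7  0.1] case y 0.15964390567867648 x 0.02761219621214232
red [0.512 0.129 0.138] [ 0.  -0.1 -0.2  0. ] case y 0.21402760714350336 x 0.03797622124996356
blue [0.439 0.171 0.112] [ 0.  -0.4 -0.8  0.1] case y 0.24370334648810948 x -0.04084224419025545
white [0.49  0.183 0.152] [-0.   0.2  0.5 -0.1] case y 0.2637721359634082 x 0.007554488023770511
0.0 330 [0.461 0.13  0.   ] case y 0.207
0.0 392 [0.461 0.098 0.   ] case y 0.175
0.05 330 [0.456 0.11  0.05 ] case y 0.186
0.05 392 [0.455 0.08  0.05 ] case y 0.157
0.09 330 [0.452 0.094 0.09 ] case y 0.17
0.09 392 [0.451 0.066 0.09 ] case y 0.142
0.12 330 [0.449 0.082 0.12 ] case y 0.158
0.12 392 [0.448 0.055 0.12 ] case y 0.13
```

```bash
cat >> h.py <<'E'
from scipy.spatial.transform import Rotation as R
CASE=[.440,-.0761,-.162];TRAY=[.4626,-.3503,.0268]
def to(pose,L,yaw=None):
    o=get_obs();Rt=R.from_quat(o["tcp_rot"]);M=Rt.as_matrix()
    d=M.T@(world(pose,L)[0]-o["position"]);a=np.arctan2(M[1,0],M[0,0])
    print("to",L,"shift",d.round(4),"yaw",round(a-(pose[2] if yaw is None else yaw),4))
def st():
    o=get_obs();d=o["position"][:2]-CASE[:2];c,s=np.cos(CASE[2]),np.sin(CASE[2])
    print("t",round(o["time"],2),"case xyz",np.round([c*d[0]+s*d[1],-s*d[0]+c*d[1],o["position"][2]],4),"F",o["force"].round(1),"gap",round(o["finger_gap"],4))
E
python3 - <<'E'
from h import *
st();to(CASE,[0,-.045,.2])
E
```

```text
t 0.1 case xyz [-0.1316 -0.4767  0.2308] F [ 0.2 -0.1  0. ] gap 0.0858
to [0, -0.045, 0.2] shift [ 0.3466 -0.289   0.0311] yaw 0.5798
```

```bash
python3 -m inch '0.347 -0.289 0 0.58 0; 0.347 -0.289 0 0.58 0; 0.347 -0.289 0 0.58 0; 0.347 -0.289 0 0.58 0; 0.347 -0.289 0 0.58 0; 0.347 -0.289 0 0.58 0; 0.347 -0.289 0 0.58 0; 0.347 -0.289 0 0.58 0; 0.347 -0.289 0 0.58 0; 0.347 -0.289 0 0.58 0; 0.347 -0.289 0.03 0.58 0; 0.347 -0.289 0.03 0.58 0'
python3 - <<'E'
from h import *
st();to(CASE,[0,-.045,.095])
E
```

```text
time: 1.1
position: [0.4338, -0.1165, 0.1992]
tcp_rot: [0.997, -0.08, -0.001, -0.001]
force: [-0.0, -1.2, -1.9]
finger_gap: -0.0
grasp_force: 0.0
t 1.1 case xyz [ 0.0004 -0.0409  0.1992] F [-0.  -1.2 -1.9] gap -0.0
to [0, -0.045, 0.095] shift [-0.0003  0.0043  0.1042] yaw 0.0028
```

```bash
python3 -m inch '0 0.004 0.03 0 0; 0 0.004 0.06 0 0; 0 0.004 0.085 0 0; 0 0.004 0.095 0 0; 0 0.004 0.103 0 0; 0 0.004 0.104 0 0; 0 0.004 0.104 0 0'
python3 - <<'E'
from h import *
st();cv2.imwrite("pics/s1.png",np.hstack([cv2.resize(get_image("side")[130:230,190:290,::-1],None,fx=4,fy=4),cv2.resize(get_image("top")[140:240,130:230,::-1],None,fx=4,fy=4)]))
E
```

```text
time: 1.68
position: [0.4329, -0.1249, 0.0981]
tcp_rot: [0.997, -0.081, 0.0, 0.0]
force: [0.1, -0.2, -0.1]
finger_gap: 0.0006
grasp_force: 0.0
t 1.68 case xyz [ 0.0008 -0.0493  0.0981] F [ 0.1 -0.2 -0.1] gap 0.0006
```

View pics/s1.png

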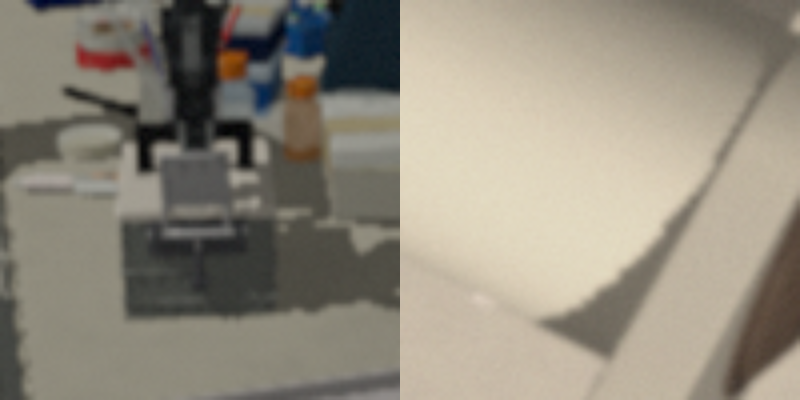

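The side view shows the fingers inside the plate and centred on it (left half, about (195,150)). The arm blocks the top view. Next I push the -y clip outward.

```bash
python3 -m inch '0 0.008 0.002 0 0; 0 0.016 0.002 0 0; 0 0.024 0.002 0 0; 0 0.032 0.002 0 0; 0 0.04 0.002 0 0; 0 0.048 0.002 0 0; 0 0.056 0.002 0 0; 0 0.064 0.002 0 0; 0 0.07 0.002 0 0; 0 0.075 0.002 0 0; 0 0.075 0.002 0 0'
python3 - <<'E'
from h import *
st()
E
```

```text
time: 2.7
position: [0.4203, -0.1995, 0.0953]
tcp_rot: [0.997, -0.081, -0.0, 0.0]
force: [0.5, -0.8, -0.2]
finger_gap: -0.0002
grasp_force: 0.0
t 2.7 case xyz [ 0.0005 -0.125   0.0953] F [ 0.5 -0.8 -0.2] gap -0.0002
```

```bash
python3 -m inch '0 0 -0.04 0 0; 0 0 -0.08 0 0; 0 -0.03 -0.1 0 0; 0 -0.07 -0.1 0 0; 0 -0.11 -0.1 0 0; 0 -0.15 -0.1 0 0; 0 -0.17 -0.1 0 0; 0 -0.17 -0.1 0 0; 0 -0.17 -0.1 0 0;0 -0.17 -0.1 0 0'
python3 - <<'E'
from h import *
st();to(CASE,[0,.045,.095])
cv2.imwrite("pics/s2.png",cv2.resize(get_image("side")[130:230,190:290,::-1],None,fx=4,fy=4))
E
```

```text
time: 3.53
position: [0.4478, -0.031, 0.1953]
tcp_rot: [0.997, -0.081, -0.0, 0.0]
force: [-0.5, -0.7, -0.6]
finger_gap: 0.0001
grasp_force: 0.0
t 3.53 case xyz [0.0004 0.0458 0.1953] F [-0.5 -0.7 -0.6] gap 0.0001
to [0, 0.045, 0.095] shift [-0.0004  0.0007  0.1003] yaw 0.0003
```

View pics/s2.png

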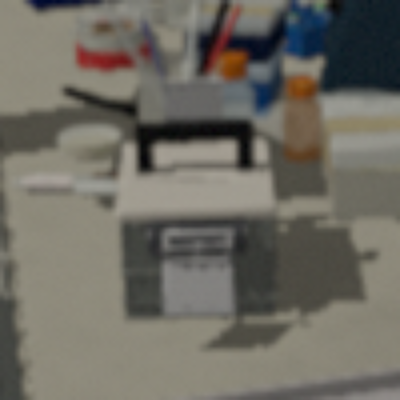

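The -y clip now hangs open on the front face, at about (197,280). Next is the +y clip. I'll keep the push short because the pen beaker stands behind it.

```bash
python3 -m inch '0 0 0.03 0 0; 0 0 0.06 0 0; 0 0 0.085 0 0; 0 0 0.095 0 0; 0 0 0.1 0 0; 0 0 0.1 0 0; 0 0 0.1 0 0' && python3 -m inch '0 -0.008 0 0 0; 0 -0.016 0 0 0; 0 -0.024 0 0 0; 0 -0.032 0 0 0; 0 -0.04 0 0 0; 0 -0.048 0 0 0; 0 -0.054 0 0 0; 0 -0.059 0 0 0; 0 -0.063 0 0 0;0 -0.065 0 0 0;0 -0.065 0 0 0'
python3 - <<'E'
from h import *
st()
E
```

```text
time: 4.17
position: [0.4485, -0.0312, 0.0965]
tcp_rot: [0.997, -0.081, 0.001, 0.0]
force: [0.0, 0.4, -0.1]
finger_gap: 0.0003
grasp_force: 0.0
time: 5.08
position: [0.4584, 0.0338, 0.0953]
tcp_rot: [0.997, -0.081, -0.0, -0.0]
force: [0.0, 0.2, 0.2]
finger_gap: -0.0
grasp_force: 0.0
t 5.08 case xyz [0.0004 0.1114 0.0953] F [0.  0.2 0.2] gap -0.0
```

```bash
python3 -m inch '0 0 -0.04 0 0; 0 0 -0.08 0 0; 0 0 -0.11 0 0; 0 0.04 -0.11 0 0; 0 0.08 -0.11 0 1; 0 0.111 -0.11 0 1; 0 0.111 -0.11 0 1; 0 0.111 -0.11 0 1;0 0.111 -0.11 0 1;0 0.111 -0.11 0 1'
python3 - <<'E'
from h import *
st();to(CASE,[0,0,.09])
cv2.imwrite("pics/s3.png",cv2.resize(get_image("side")[80:230,190:290,::-1],None,fx=4,fy=4))
E
```

```text
time: 5.92
position: [0.4405, -0.0755, 0.2053]
tcp_rot: [0.997, -0.081, -0.0, -0.0]
force: [-1.3, -0.2, 0.2]
finger_gap: 0.0722
grasp_force: 0.0
t 5.92 case xyz [0.0004 0.0007 0.2053] F [-1.3 -0.2  0.2] gap 0.0722
to [0, 0, 0.09] shift [-0.0004  0.0007  0.1153] yaw 0.0004
```

View pics/s3.png

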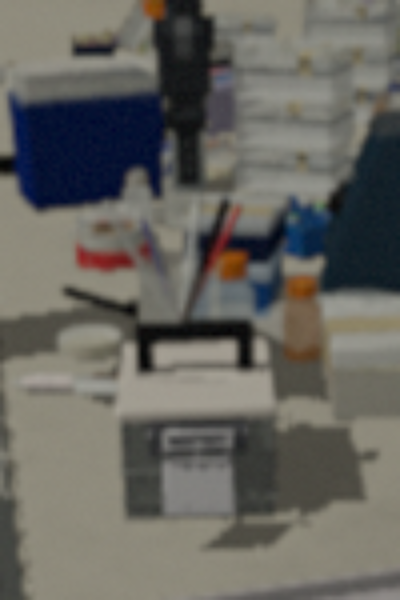

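The grey rear plate no longer shows behind the handle at about (190,310), so both clips are open. Next I grip the handle.

```bash
python3 -m inch '0 0 0.03 0 1; 0 0 0.06 0 1; 0 0 0.09 0 1; 0 0 0.105 0 1; 0 0 0.114 0 1; 0 0 0.114 0 1; 0 0 0.114 0 0; 0 0 0.114 0 0; 0 0 0.114 0 0; 0 0 0.114 0 0; 0 0 0.114 0 0; 0 0 0.114 0 0' && python3 -m inch '0 0 0 0 0; 0 0 0 0 0; 0 0 0 0 0; 0 0 0 0 0'
python3 - <<'E'
from h import *
st()
E
```

```text
time: 6.97
position: [0.4407, -0.0763, 0.0918]
tcp_rot: [0.997, -0.081, 0.0, 0.0]
force: [-7.9, 1.5, 31.7]
finger_gap: 0.0128
grasp_force: 60.7
time: 7.3
position: [0.4407, -0.0763, 0.0919]
tcp_rot: [0.997, -0.081, 0.0, 0.0]
force: [-2.3, 0.4, 6.2]
finger_gap: 0.0128
grasp_force: 59.3
t 7.3 case xyz [ 0.0007 -0.0001  0.0919] F [-2.3  0.4  6.2] gap 0.0128
```

```bash
python3 -m inch '0 0 -0.005 0 0; 0 0 -0.012 0 0; 0 0 -0.022 0 0; 0 0 -0.035 0 0; 0 0 -0.05 0 0; 0 0 -0.065 0 0; 0 0 -0.08 0 0; 0 0 -0.09 0 0; 0 0 -0.09 0 0; 0 0 -0.09 0 0'
python3 - <<'E'
from h import *
st();o=get_obs();print(o["grasp_force"]);to(TRAY,[0,0,.09-.07+.008+.002+.1]);print(o["moment"])
E
```

```text
time: 8.13
position: [0.4405, -0.0762, 0.1816]
tcp_rot: [0.997, -0.081, 0.0, 0.0]
force: [0.1, 0.3, -2.9]
finger_gap: 0.013
grasp_force: 58.7
t 8.13 case xyz [ 0.0005 -0.      0.1816] F [ 0.1  0.3 -2.9] gap 0.013
58.65863800048828
to [0, 0, 0.13] shift [0.066  0.2669 0.0516] yaw -0.1891
[ 0.02773837 -0.01895507  0.04203163]
```

```bash
python3 -m inch '0.004 0.015 0 -0.02 0; 0.01 0.04 0 -0.05 0; 0.018 0.07 0 -0.08 0; 0.025 0.1 0 -0.11 0; 0.033 0.13 0 -0.13 0; 0.04 0.16 0 -0.15 0; 0.048 0.19 0 -0.17 0; 0.055 0.22 0 -0.185 0; 0.061 0.245 0 -0.189 0; 0.065 0.26 0 -0.189 0; 0.066 0.267 0 -0.189 0; 0.066 0.267 0 -0.189 0'
python3 - <<'E'
from h import *
cv2.imwrite("pics/s4.png",np.vstack([cv2.resize(get_image("side")[90:290,170:350,::-1],None,fx=3,fy=3)]))
st();to(TRAY,[0,0,.031])
E
```

```text
time: 9.13
position: [0.4621, -0.3509, 0.1802]
tcp_rot: [1.0, 0.013, -0.001, -0.001]
force: [0.5, 0.7, -2.7]
finger_gap: 0.013
grasp_force: 58.8
t 9.18 case xyz [ 0.0661 -0.2666  0.1806] F [-0.4  0.2 -2.5] gap 0.0129
to [0, 0, 0.031] shift [0.0005 0.0006 0.1496] yaw -0.0006
```

View pics/s4.png

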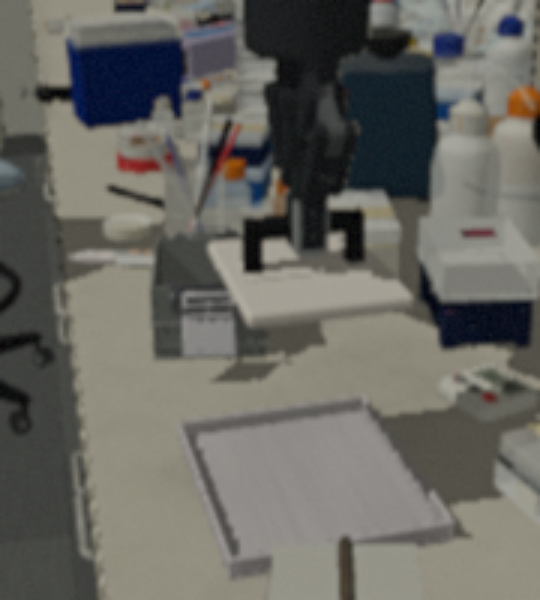

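The lid hangs level from the handle. The tray's outer rim corners appear at about (183,425), (362,402), (452,530) and (232,572). I'll check them against the tray fit from the top view.

```bash
python3 - <<'E'
from h import *
L=[[-.075,.088,.016],[.075,.088,.016],[.075,-.088,.016],[-.075,-.088,.016]]
print(((proj("side",world(TRAY,L))-[170,90]+.5)*3).round())
E
```

```text
[[180. 420.]
 [367. 395.]
 [455. 522.]
 [228. 560.]]
```

```bash
python3 -m inch '0 0 0.015 0 0; 0 0 0.035 0 0; 0 0 0.055 0 0; 0 0 0.075 0 0; 0 0 0.095 0 0; 0 0 0.11 0 0; 0 0 0.122 0 0; 0 0 0.13 0 0; 0 0 0.136 0 0; 0 0 0.14 0 0; 0 0 0.142 0 0; 0 0 0.142 0 0' && python3 -m inch '0 0 0.001 0 0; 0 0 0.002 0 0; 0 0 0.003 0 0; 0 0 0.004 0 0; 0 0 0.005 0 0; 0 0 0.006 0 0; 0 0 0.007 0 0; 0 0 0.007 0 0; 0 0 0.007 0 0'
python3 - <<'E'
from h import *
st();print(get_obs()["moment"])
E
```

```text
time: 10.18
position: [0.4625, -0.3503, 0.0394]
tcp_rot: [1.0, 0.013, 0.0, 0.0]
force: [0.3, -0.1, -2.0]
finger_gap: 0.0127
grasp_force: 58.7
time: 10.93
position: [0.4624, -0.3503, 0.0322]
tcp_rot: [1.0, 0.013, -0.0, -0.0]
force: [-0.1, 0.2, -2.5]
finger_gap: 0.0128
grasp_force: 58.7
t 10.93 case xyz [ 0.0663 -0.267   0.0322] F [-0.1  0.2 -2.5] gap 0.0128
[ 0.03241543 -0.03725539  0.02098174]
```

```bash
python3 -m inch '0 0 0.0005 0 0; 0 0 0.001 0 0; 0 0 0.0015 0 0; 0 0 0.002 0 0; 0 0 0.0022 0 0; 0 0 0.0022 0 0; 0 0 0.0022 0 0'
python3 - <<'E'
from h import *
st()
E
```

```text
time: 11.52
position: [0.4624, -0.3503, 0.0301]
tcp_rot: [1.0, 0.013, -0.0, -0.0]
force: [0.7, 0.8, -1.9]
finger_gap: 0.0127
grasp_force: 58.7
t 11.52 case xyz [ 0.0664 -0.267   0.0301] F [ 0.7  0.8 -1.9] gap 0.0127
```

```bash
python3 -m inch '0 0 0.0003 0 0; 0 0 0.0006 0 0; 0 0 0.0009 0 0; 0 0 0.0012 0 0; 0 0 0.0012 0 0; 0 0 0.0012 0 0'
python3 - <<'E'
from h import *
st()
E
```

```text
time: 12.02
position: [0.4625, -0.3504, 0.0299]
tcp_rot: [1.0, 0.013, 0.0, 0.0]
force: [-4.6, 4.1, 12.4]
finger_gap: 0.0127
grasp_force: 60.9
t 12.02 case xyz [ 0.0664 -0.2671  0.0299] F [-4.6  4.1 12.4] gap 0.0127
```

Contact came at the expected height. Now I release and rise.

```bash
python3 -m inch '0 0 -0.0005 0 0; 0 0 -0.0005 0 0.6; 0 0 -0.0005 0 0.6; 0 0 -0.0005 0 0.6; 0 0 -0.0005 0 0.6; 0 0 -0.0005 0 0.6; 0 0 -0.0005 0 0.6; 0 0 -0.02 0 0.6; 0 0 -0.05 0 0.6; 0 0 -0.09 0 0.6; 0 0 -0.13 0 0.6; 0 0 -0.16 0 0.6' && python3 -m inch '0 0 -0.04 0 0.6; 0 0 -0.08 0 0.6; 0 0 -0.08 0 0.6;0 0 -0.08 0 0.6'
python3 - <<'E'
from h import *
st();cv2.imwrite("pics/s5.png",cv2.resize(get_image("side")[130:290,180:340,::-1],None,fx=3,fy=3))
E
```

```text
time: 13.02
position: [0.4626, -0.3505, 0.1923]
tcp_rot: [1.0, 0.013, 0.001, 0.001]
force: [0.1, 0.3, 0.8]
finger_gap: 0.0515
grasp_force: 0.0
time: 13.35
position: [0.4629, -0.3508, 0.2713]
tcp_rot: [1.0, 0.013, 0.001, 0.001]
force: [0.7, 0.5, -0.1]
finger_gap: 0.051
grasp_force: 0.0
t 13.35 case xyz [ 0.0669 -0.2674  0.2713] F [ 0.7  0.5 -0.1] gap 0.051
```

View pics/s5.png

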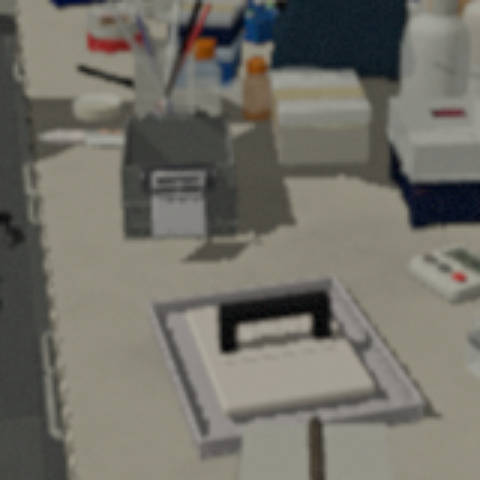

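The lid lies flat and upright inside the tray's rim, around (285,360). The carrier stands open and the gripper is clear.

```bash
python3 -c "
from cell import *
print(close_job())"
```

```text
the job is handed in; nothing more can be done
None
```

I flipped both clips open, lifted the lid off by its handle, set it down flat and right way up on the tray's floor inside the rim, and handed the job in at about 13.4 s with the gripper clear.

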